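Shut off the air behind a drop-down valve cover

TASK

Shut off the air to the testing machine: pull the blue cover of the valve box down until it lies fully open, turn the red valve lever a quarter turn clockwise (seen from above) to its stop so that it points towards the cover, then push the cover back up until it is fully shut. Work in that order, and leave the jar, the steel test block and the metal specimen beside the box where they are.

Things in the scene. Friction and masses are not known exactly. Their poses are not given: they have to be found in the camera images.
- valve_box: White open-topped steel box fixed to the black bench, 180 (x) x 300 (y) mm, its back and side walls 115 mm high above the bench and 6 mm thick, its floor 30 mm above the bench. Origin: centre of its underside, on the bench. Its -x side is the front, closed by the blue cover; the box may be yawed. A 22 mm air pipe runs inside it along y, axis 55 mm above the bench, and passes out at both ends to brass couplings that end 205 mm from the origin.
- cover (a joint): Angle of the blue cover about its bottom hinge, rad: 0 = upright, fully shut; 1.48 = swung down towards the front (box -x) against its stop, fully open, about 5 degrees above level. Stiff friction hinge: it stays wherever it is left; moving it takes about 4 N at the handle.
- cover_hinge (a point): Middle of the cover's hinge line, 40 mm above the bench and 92 mm in front (-x) of the box origin; the line runs along the box's y. The cover is a blue panel 290 mm wide, 10 mm thick and 90 mm high from this line, with a 30 mm deep lip along its top that points inwards (to the box's +x when shut, upwards when open).
- cover_handle (a point): Centre of the grip of the cover's handle: a round steel bar 12 mm in diameter and 130 mm long along the box's y, in the plane of the panel, 135 mm from the hinge line and 45 mm beyond the panel's free edge, on a post at each end. When the cover is shut the bar is on top, 175 mm above the bench; when fully open it is the part nearest the robot, about 52 mm above the bench. The gap between bar and panel is 39 mm, so it can be pinched from above all the way.
- lever_pivot (a point): Point on the valve's upright axis at the height of the lever, 100 mm above the bench, over the pipe; in the box's frame x = 0, and y differs from run to run.
- lever_end (a point): Free end of the valve lever, 70 mm from the pivot. The lever is level, 18 mm wide; its outer 45 mm is a red grip 14 mm high (93 to 107 mm above the bench). Nothing else is higher than 76 mm above the bench within the lever's sweep, outside 14 mm of the axis.
- valve_lever (a joint): Angle of the valve lever, rad: 0 = along the pipe, pointing to the box's -y (air on); 1.571 = a quarter turn clockwise seen from above, pointing to the box's -x, towards the cover (air off); stops at both ends. It stays wherever it is left; about 2.5 N at the grip turns it.
- jar: Bystander: small jar with a white cap, 60 mm in diameter, 75 mm high, standing beside the box. Origin: centre of its underside.
- test_block: Bystander: round steel hardness test block, 64 mm in diameter, 16 mm high, beside the box. Origin: centre of its underside.
- specimen: Bystander: flat aluminium tensile specimen, 160 x 25 x 8 mm, waisted in the middle, lying beside the box along its own x. Origin: centre of its underside.

How it is judged:
By the outcome, as a careful person would: the job done as asked, in the order asked, and still so for the second after the job is handed in, with the robot touching nothing.
It also fails if it takes over 64 s, if anything falls off the work surface, if the arm or the gripper's body presses on something with over 40 N, if the wrist force passes 120 N, or if a joint passes its speed limit or range.

ROBOT

A 7-joint arm with a two-finger parallel gripper is mounted at the origin on the work surface. World frame = base frame: x ahead of the robot, y to its left, z up, the work surface at z = 0. Lengths are in m, angles in degrees, forces in N, time in s.
With the tool pointing down it reaches from about 0.425 to 0.875 m from the base axis. Payload 4.7 kg.
Tool frame: the origin (TCP) lies on the centre line of the jaws, within the pads' length; the fingertips stand 25 mm ahead of it and the grasp point (between the pads) lies 6 mm ahead of it; z points along the fingers, y is the direction in which the jaws open and shut (so a half turn about z gives the same grasp; the last joint's range is limited). The gripper opens to 87 mm and grips with 3 to 60 N. Pads are 19 mm wide; open, the fingers measure 117 mm over their backs; the gripper's body (75 mm by 190 mm) begins 51 mm behind the grasp point.
Start: joints at [75.808, 18.392, -4.016, 83.108, 1.295, 78.541, -3.26], TCP at [0.168, -0.628, 0.248] pointing down, gripper open.
Joint ranges: [-163.93, 163.93], [-17.29, 119.83], [-79.2, 71.16], [3.27, 140.29], [-89.18, 269.18], [5.43, 117.66], [-154.24, 154.24]. Speed limits (degrees/s): [147.25, 147.25, 180, 180, 180, 180, 180].

INTERFACE

Orientations are given as [roll, pitch, yaw] about the fixed x, y, z axes, in that order (R = Rz(yaw) Ry(pitch) Rx(roll)).
In Python, from cell import env gives the robot as it stands.
- The arm moves only by the shell command python3 -m creep 'ROWS' [OPENING] [FORCE]. ROWS is JSON, a list of rows, each an object of numbers: "tx", "ty", "tz": the shift along the tool's x, y, z in m; "rx", "ry", "rz": the turn, a rotation vector about the tool's x, y, z in degrees. In form: [{"tx": .., "ty": .., "tz": .., "rx": .., "ry": .., "rz": ..}, ...]. A call has 1 to 20 rows; each row shifts and turns the commanded pose from where the row before left it, along the tool's axes as they then stand; what a row does not reach is not made up. A row lasts 1/8 s, in which the tool goes at most 62.5 mm and 10.7 degrees, less where a joint would pass 70% of its speed; a pose out of reach is approached as far as the arm can. A call is refused whole if a number of a shift passes 0.0625 or a number of a turn 10.7, either way. A call with a gripper value outside its range is refused whole. OPENING is the finger opening in m, from 0 to 0.087, set as the call begins (- or left out, the last holds). The fingers move at their own pace and stop on an object; FORCE is the grip in N (left out, the last holds). Time passes only in rows, so rows that do not move let the fingers close. It gives the time, the measured TCP pose, the force and the opening at its end, in the units of the state.
- env.get_obs(): the state, without advancing time (a new reading comes with each control period).
- env.read_camera(name): name is "side" or "top"; returns a dict with "pixels" (384x512x3 uint8, red, green, blue), "intrinsics" (3x3 intrinsics, pixels), "R" (3x3) and "t" (3): a world point X has camera coordinates R X + t. Camera axes: x right, y down, z forward; pixel columns grow to the right and rows downward; lengths in m; the calibration is good to about 2 mm. A picture is of the moment at which its call begins. There is no depth.
- env.sign_off(): hands the job in, once; it reports no verdict.
The state is a dict: "time_s": time; "qpos": joint angles; "joint_velocities": joint speeds; "effort": joint torques, N m; "tool_pos": TCP position; "tool_rot": TCP orientation; "force": force on the tool from outside, world axes, zero at the start; "wrist_torque": the same for the moment, N m; "grip_width": finger opening in m.
Only numpy, scipy, OpenCV 4.12 (cv2) and the standard library are available. Lean on these libraries where they do the work, as an engineer would, in place of code of your own. Each camera call takes 0.05 s, during which the arm holds its last target.

## Working session

There is one attempt and no reset: what is moved stays moved. The work goes in short steps, Python scripts to look and compute and a shell command to move; the robot and the scene stay as the last step left them, time stands still between calls to the robot, and variables do not carry over. Pictures are saved under pics/ and viewed, and the job is handed in when it is done.

```bash
ls; mkdir -p pics; python3 - <<'E'
from cell import env
import cv2
o=env.get_obs();print(o)
for n in("side","top"):
    c=env.read_camera(n);cv2.imwrite(f"pics/{n}0.png",c["pixels"][:,:,::-1]);print(n,c["intrinsics"],c["R"],c["t"])
E
```

```text
pics
{'time_s': 0.0, 'qpos': array([75.80798474, 18.43918721, -4.0130169 , 83.17495285,  1.29367265,
       78.54107806, -3.2604008 ]), 'joint_velocities': array([-0.00229004, -0.0897746 , -0.0020872 ,  0.06463764, -0.04482483,
       -0.00134888,  0.07534055]), 'effort': array([ 3.57674198e-04, -4.91292858e+01, -4.04048776e-01, -3.12536180e+01,
       -6.42142701e-02,  4.37211629e-02,  1.94498421e-04]), 'tool_pos': array([ 0.16803372, -0.62737831,  0.24645923]), 'tool_rot': array([-1.79889941e+02,  5.27846451e-03,  1.49987191e+01]), 'force': array([-0.68050412,  0.54811951,  0.67510343]), 'wrist_torque': array([-0.01049369,  0.02629209, -0.01077754]), 'grip_width': 0.08709982433847031}
side [[434.41740919   0.         252.16517775]
 [  0.         434.41740919 194.41813352]
 [  0.           0.           1.        ]] [[-0.89586134 -0.44427292 -0.00735004]
 [-0.25362675  0.52487204 -0.81251635]
 [ 0.36483684 -0.72603782 -0.58289207]] [0.57919197 0.24545428 0.95008   ]
top [[375.83393651   0.         260.92736513]
 [  0.         375.83393651 185.413967  ]
 [  0.           0.           1.        ]] [[ 0.01424748 -0.99943879  0.03031696]
 [-0.99353597 -0.01756531 -0.11215052]
 [ 0.1126201  -0.02852313 -0.99322865]] [0.01089817 0.6399208  1.05256875]
```

View pics/side0.png

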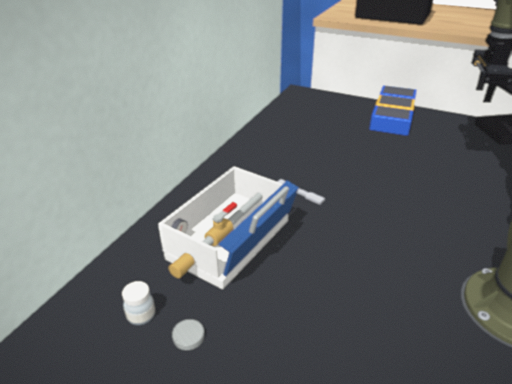

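View pics/top0.png

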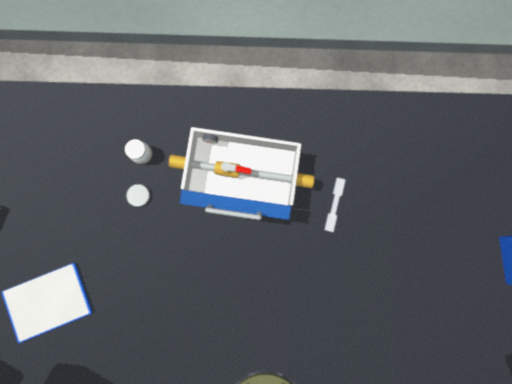

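The side view shows the box with the shut cover (handle around 270,200), the jar at (138,302) and the test block at (188,334). In the top view the brass couplings are at (177,161) and (306,181), the red lever at (243,169), the handle bar at (233,212) and the specimen at (335,205).

```bash
cat > h.py <<'E'
import numpy as np, cv2
from cell import env
def cam(n): return env.read_camera(n)
def plane(c,uv,z):
    C=-c["R"].T@c["t"]; d=c["R"].T@np.linalg.inv(c["intrinsics"])@np.array([uv[0],uv[1],1.])
    return C+d*(z-C[2])/d[2]
def proj(c,X):
    p=c["intrinsics"]@(c["R"]@np.asarray(X,float)+c["t"]); return p[:2]/p[2]
def tri(c1,u1,c2,u2):
    P=[c["intrinsics"]@np.c_[c["R"],c["t"]] for c in(c1,c2)]
    X=cv2.triangulatePoints(P[0],P[1],np.array(u1,float).reshape(2,1),np.array(u2,float).reshape(2,1)).ravel();return X[:3]/X[3]
def blobs(c,lo,hi,amin=15):
    hsv=cv2.cvtColor(c["pixels"],cv2.COLOR_RGB2HSV);m=cv2.inRange(hsv,lo,hi)
    n,l,s,ce=cv2.connectedComponentsWithStats(m)
    return [(s[i],ce[i],cv2.boxPoints(cv2.minAreaRect(np.argwhere(l==i)[:,::-1].astype(np.float32)))) for i in range(1,n) if s[i][4]>=amin]
E
python3 - <<'E'
from h import *
np.set_printoptions(precision=4,suppress=True)
for n in("side","top"):
    c=cam(n);print(n,"cam",-c["R"].T@c["t"])
    for nm,lo,hi in(("brass",(10,120,90),(28,255,255)),("red",(0,150,90),(8,255,255)),("blue",(100,120,60),(125,255,255))):
        for s,ce,b in blobs(c,lo,hi): print(nm,s,ce,b.round(0).tolist())
    cv2.imwrite(f"pics/{n}z.png",cv2.resize(c["pixels"][110:240,120:360] if n=="top" else c["pixels"][150:290,140:340],None,fx=3.3,fy=3.3,interpolation=cv2.INTER_CUBIC)[:,:,::-1])
E
```

```text
side cam [0.2345 0.8183 0.7575]
brass [376  96  39  14 139] [395.1655 105.0144] [[375.0, 105.0], [377.0, 96.0], [415.0, 100.0], [414.0, 110.0]]
brass [206 220  26  25 313] [219.7348 230.2652] [[203.0, 234.0], [223.0, 215.0], [234.0, 226.0], [214.0, 245.0]]
brass [169 254  24  24 322] [180.9503 265.3447] [[168.0, 269.0], [185.0, 251.0], [195.0, 261.0], [178.0, 279.0]]
red [224 203  12   9  56] [229.9464 207.125 ] [[223.0, 209.0], [233.0, 202.0], [236.0, 205.0], [226.0, 213.0]]
blue [ 281    0   58   92 2836] [298.8329  39.6819] [[280.0, 91.0], [283.0, -2.0], [338.0, 0.0], [335.0, 93.0]]
blue [381  87  35  12 111] [397.8198  94.3153] [[381.0, 95.0], [381.0, 87.0], [415.0, 90.0], [414.0, 99.0]]
blue [369 106  45  30 745] [390.1826 123.5409] [[368.0, 130.0], [372.0, 105.0], [413.0, 111.0], [410.0, 136.0]]
blue [ 220  181   78   94 1787] [255.249  228.5165] [[207.0, 256.0], [286.0, 176.0], [305.0, 194.0], [226.0, 274.0]]
top cam [0.5171 0.0522 1.1169]
brass [169 155  16  14 185] [176.3351 161.2486] [[168.0, 166.0], [169.0, 154.0], [185.0, 156.0], [183.0, 168.0]]
brass [215 162  24  15 142] [223.9085 170.7535] [[213.0, 172.0], [216.0, 161.0], [239.0, 167.0], [236.0, 178.0]]
brass [297 174  18  14 208] [305.1731 180.2644] [[296.0, 185.0], [298.0, 173.0], [315.0, 175.0], [313.0, 188.0]]
red [236 166  15   8  84] [242.8095 169.5952] [[235.0, 171.0], [236.0, 165.0], [251.0, 168.0], [250.0, 174.0]]
blue [ 180  190  112   30 1461] [235.0862 204.4435] [[179.0, 204.0], [181.0, 189.0], [291.0, 206.0], [289.0, 220.0]]
blue [499 235  13  50 482] [506.3714 256.805 ] [[499.0, 235.0], [511.0, 235.0], [511.0, 284.0], [499.0, 284.0]]
blue [  1 263  92  80 379] [ 57.6412 305.2955] [[-3.0, 294.0], [75.0, 262.0], [95.0, 312.0], [18.0, 344.0]]
```

View pics/topz.png

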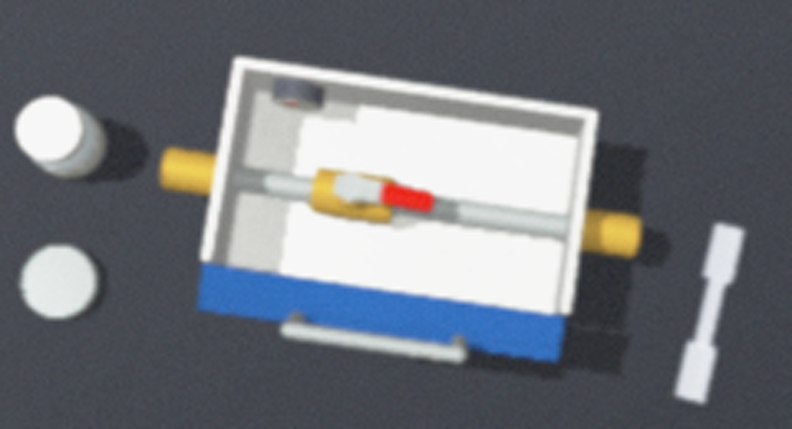

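View pics/sidez.png

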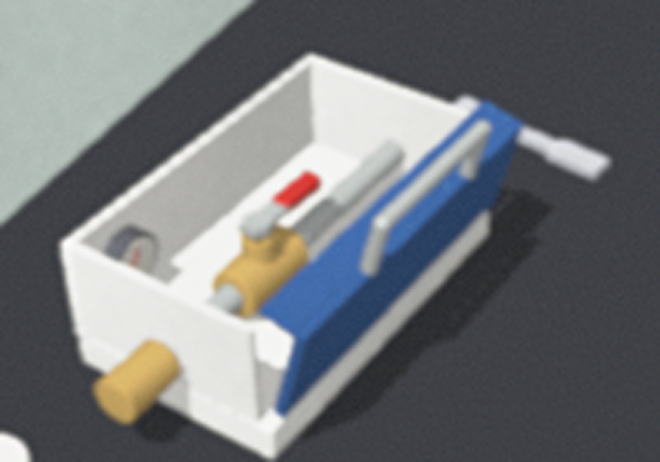

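The zoomed views show the cover slightly ajar. In the top view the bar runs from about (206,209) to (260,217), and in the side view from (254,218) to (288,188). The lever points along the pipe.

```bash
python3 - <<'E'
from h import *
np.set_printoptions(precision=4,suppress=True)
s,t=cam("side"),cam("top")
T=lambda u:(120+u[0]/3.3,110+u[1]/3.3); S=lambda u:(140+u[0]/3.3,150+u[1]/3.3)
a=plane(t,(169,160.5),.058);b=plane(t,(314,181),.058)
print("brass ends",a,b,np.linalg.norm(a-b))
o=(a+b)/2; d=(b-a)/np.linalg.norm(b-a); print("origin",o,"yaw",np.degrees(np.arctan2(d[0],-d[1])))
for n,u,v in(("bar+y",(285,328),(378,222)),("bar-y",(463,353),(487,127))):
    print(n,tri(t,T(u),s,S(v)))
# box rear corners z=.115
for u in((238,60),(597,110)): print("rear",plane(t,T(u),.115))
for u,v in(((238,60),(64,243)),((597,110),(311,55))): print("rear tri",tri(t,T(u),s,S(v)))
for u in((201,310),(565,360),(204,263),(568,313)): print("cover edges at .13/.12",plane(t,T(u),.13))
print("red",plane(t,(242.8,169.6),.107), tri(t,(242.8,169.6),s,(229.9,207.1)))
print("red tip",plane(t,(250.8,171),.107))
print("jar",plane(t,T((50,129)),.075),"block",plane(t,T((60,282)),.016))
for u in((727,232),(690,395)):print("spec",plane(t,T(u),.008))
E
```

```text
brass ends [0.7037 0.2836 0.058 ] [ 0.6525 -0.1295  0.058 ] 0.41628373385795925
origin [0.6781 0.077  0.058 ] yaw -7.05862858246857
bar+y [0.5606 0.1606 0.1701]
bar-y [0.5418 0.0242 0.1662]
rear [0.7838 0.2125 0.115 ]
rear [ 0.7481 -0.084   0.115 ]
rear tri [0.7837 0.2126 0.1109]
rear tri [ 0.7467 -0.0858  0.1099]
cover edges at .13/.12 [0.5766 0.2322 0.13  ]
cover edges at .13/.12 [ 0.5415 -0.0569  0.13  ]
cover edges at .13/.12 [0.614  0.2313 0.13  ]
cover edges at .13/.12 [ 0.5789 -0.0591  0.13  ]
red [0.6739 0.073  0.107 ] [0.6733 0.0724 0.0999]
red tip [0.6705 0.0512 0.107 ]
jar [0.7311 0.3751 0.075 ] block [0.6062 0.3776 0.016 ]
spec [ 0.6624 -0.2172  0.008 ]
spec [ 0.515  -0.1825  0.008 ]
```

```bash
python3 -m creep '[{"rz":-9.7},{"rz":-9.7},{"rz":-9.7},{"rz":-9.7},{"rz":-9.7},{"rz":-9.7},{"rz":-9.7},{}]' 0.05 20
```

```text
$[0]: bad value
```

```bash
python3 -m creep '[{"tx":0,"ty":0,"tz":0,"rx":0,"ry":0,"rz":-9.7},{"tx":0,"ty":0,"tz":0,"rx":0,"ry":0,"rz":-9.7},{"tx":0,"ty":0,"tz":0,"rx":0,"ry":0,"rz":-9.7},{"tx":0,"ty":0,"tz":0,"rx":0,"ry":0,"rz":-9.7},{"tx":0,"ty":0,"tz":0,"rx":0,"ry":0,"rz":-9.7},{"tx":0,"ty":0,"tz":0,"rx":0,"ry":0,"rz":-9.7},{"tx":0,"ty":0,"tz":0,"rx":0,"ry":0,"rz":-9.7}]' 0.05 20
```

```text
time_s: 1.18
tool_pos: [0.1682, -0.6278, 0.2474]
tool_rot: [-180.0, -0.0, 83.2]
force: [-0.1, 0.7, -0.0]
grip_width: 0.0505
```

```bash
python3 -m creep '[{"tx":0.02,"ty":0.03,"tz":0,"rx":0,"ry":0,"rz":0},{"tx":0.03,"ty":0.04,"tz":0,"rx":0,"ry":0,"rz":0},{"tx":0.04,"ty":0.04,"tz":0,"rx":0,"ry":0,"rz":0},{"tx":0.04,"ty":0.04,"tz":0,"rx":0,"ry":0,"rz":0},{"tx":0.04,"ty":0.04,"tz":0,"rx":0,"ry":0,"rz":0},{"tx":0.04,"ty":0.03,"tz":0,"rx":0,"ry":0,"rz":0},{"tx":0.045,"ty":0.03,"tz":0,"rx":0,"ry":0,"rz":0},{"tx":0.045,"ty":0.02,"tz":0,"rx":0,"ry":0,"rz":0},{"tx":0.045,"ty":0.01,"tz":0,"rx":0,"ry":0,"rz":0},{"tx":0.045,"ty":0.01,"tz":0,"rx":0,"ry":0,"rz":0},{"tx":0.045,"ty":0,"tz":0,"rx":0,"ry":0,"rz":0},{"tx":0.045,"ty":0,"tz":0,"rx":0,"ry":0,"rz":0},{"tx":0.045,"ty":0,"tz":0,"rx":0,"ry":0,"rz":0},{"tx":0.045,"ty":0,"tz":0,"rx":0,"ry":0,"rz":0},{"tx":0.045,"ty":0,"tz":0,"rx":0,"ry":0,"rz":0},{"tx":0.045,"ty":0,"tz":0,"rx":0,"ry":0,"rz":0},{"tx":0.04,"ty":0,"tz":0,"rx":0,"ry":0,"rz":0},{"tx":0.03,"ty":0,"tz":0,"rx":0,"ry":0,"rz":0},{"tx":0.02,"ty":0,"tz":0,"rx":0,"ry":0,"rz":0},{"tx":0.01,"ty":0,"tz":0,"rx":0,"ry":0,"rz":0}]'; cat >> h.py <<'E'
yaw=np.radians(-7); ex=np.array([np.cos(yaw),np.sin(yaw),0]); ey=np.array([-np.sin(yaw),np.cos(yaw),0]); O=np.array([.677,.076,0])
def box(p): p=np.asarray(p)-O; return np.array([p@ex,p@ey,p[2]])
E
python3 -c "
from h import *
o=env.get_obs();print(box(o['tool_pos']),o['tool_rot'])"
```

```text
time_s: 3.68
tool_pos: [0.5498, 0.0918, 0.2476]
tool_rot: [180.0, -0.0, 83.0]
force: [-0.0, 0.7, 0.4]
grip_width: 0.0499
[-1.28171296e-01  1.50624311e-04  2.47591019e-01] [ 1.79996957e+02 -6.66359246e-03  8.30005815e+01]
```

```bash
python3 -m creep '[{"tx":0,"ty":0.001,"tz":0.015,"rx":0,"ry":0,"rz":0},{"tx":0,"ty":0,"tz":0.015,"rx":0,"ry":0,"rz":0},{"tx":0,"ty":0,"tz":0.015,"rx":0,"ry":0,"rz":0},{"tx":0,"ty":0,"tz":0.014,"rx":0,"ry":0,"rz":0},{"tx":0,"ty":0,"tz":0.012,"rx":0,"ry":0,"rz":0},{"tx":0,"ty":0,"tz":0,"rx":0,"ry":0,"rz":0}]'; python3 - <<'E'
from h import *
s=cam("side");t=cam("top")
cv2.imwrite("pics/s1.png",np.hstack([cv2.resize(s["pixels"][150:290,180:360],None,fx=2.2,fy=2.2),cv2.resize(t["pixels"][110:250,150:330],None,fx=2.2,fy=2.2)])[:,:,::-1])
E
```

```text
time_s: 4.42
tool_pos: [0.5503, 0.0901, 0.1754]
tool_rot: [-179.9, 0.0, 82.9]
force: [0.3, 0.0, 0.7]
grip_width: 0.05
```

View pics/s1.png

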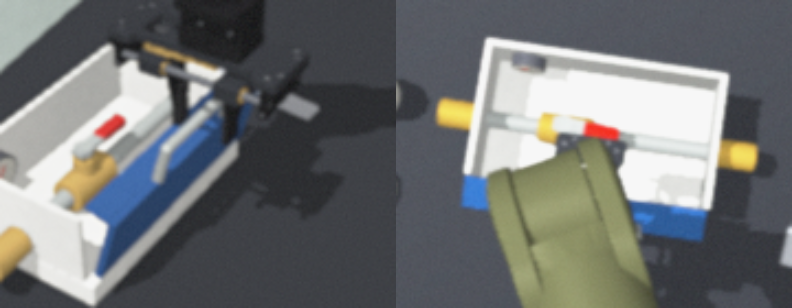

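The side crop shows the two fingers straddling the bar near (200,120). I'll close the gripper.

```bash
python3 -m creep '[{"tx":0,"ty":0,"tz":0,"rx":0,"ry":0,"rz":0},{"tx":0,"ty":0,"tz":0,"rx":0,"ry":0,"rz":0},{"tx":0,"ty":0,"tz":0,"rx":0,"ry":0,"rz":0},{"tx":0,"ty":0,"tz":0,"rx":0,"ry":0,"rz":0},{"tx":0,"ty":0,"tz":0,"rx":0,"ry":0,"rz":0}]' 0 25;python3 -c "
from h import *
o=env.get_obs();print(box(o['tool_pos']),o['tool_rot'])
for a in np.radians([15.5,25,35,45,55,65,75,84.8]):print(np.degrees(a),-.092-.135*np.sin(a),.04+.135*np.cos(a))"
```

```text
time_s: 5.15
tool_pos: [0.5512, 0.0903, 0.1765]
tool_rot: [180.0, -0.0, 82.9]
force: [0.9, -0.6, -0.0]
grip_width: 0.011
[-0.12664051 -0.00116684  0.17654151] [ 1.79967258e+02 -3.96974873e-03  8.28938241e+01]
15.5 -0.12807718077056468 0.1700901111831641
25.0 -0.14905346533499442 0.16235155124994774
35.0 -0.1694328189073912 0.1505855259790139
45.0 -0.1874594154601839 0.13545941546018392
55.0 -0.20258552597901391 0.11743281890739124
65.0 -0.21435155124994776 0.09705346533499443
75.0 -0.22239998654902424 0.07494057108884031
84.80000000000001 -0.226444393813156 0.052235398326700315
```

```bash
python3 -m creep '[{"tx":0,"ty":-0.0112,"tz":0.0035,"rx":0,"ry":0,"rz":0},{"tx":0,"ty":-0.0109,"tz":0.0045,"rx":0,"ry":0,"rz":0},{"tx":0,"ty":-0.0105,"tz":0.0054,"rx":0,"ry":0,"rz":0},{"tx":0,"ty":-0.0099,"tz":0.0063,"rx":0,"ry":0,"rz":0},{"tx":0,"ty":-0.0093,"tz":0.0072,"rx":0,"ry":0,"rz":0},{"tx":0,"ty":-0.0087,"tz":0.008,"rx":0,"ry":0,"rz":0},{"tx":0,"ty":0,"tz":0,"rx":0,"ry":0,"rz":0}]';python3 -c "
from h import *
o=env.get_obs();print(box(o['tool_pos']),o['force'],o['grip_width'])
t=cam('side');cv2.imwrite('pics/s2.png',cv2.resize(t['pixels'][150:310,180:380],None,fx=3,fy=3)[:,:,::-1])"
```

```text
time_s: 6.02
tool_pos: [0.4891, 0.0985, 0.1401]
tool_rot: [-179.8, -0.0, 82.9]
force: [2.8, 3.2, -4.7]
grip_width: 0.011
[-0.18924589 -0.00056588  0.14012222] [ 2.76041388  3.22792527 -4.68381146] 0.011049499138149456
```

View pics/s2.png

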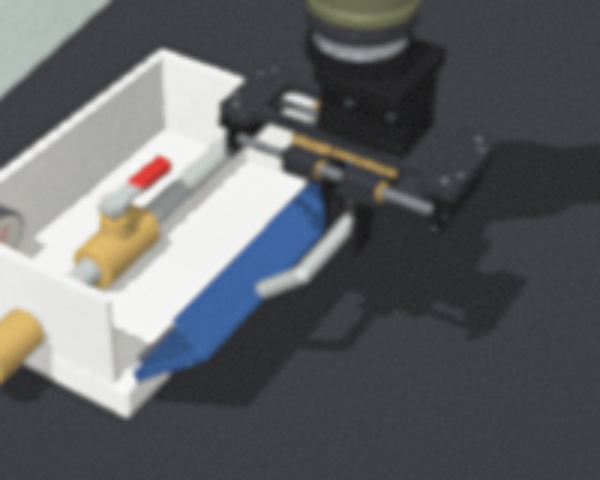

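The cover is about half open and the bar is still in the jaws near (330,240). I'll carry on down the arc.

```bash
python3 -m creep '[{"tx":0,"ty":-0.008,"tz":0.0087,"rx":0,"ry":0,"rz":0},{"tx":0,"ty":-0.0072,"tz":0.0093,"rx":0,"ry":0,"rz":0},{"tx":0,"ty":-0.0063,"tz":0.0099,"rx":0,"ry":0,"rz":0},{"tx":0,"ty":-0.0054,"tz":0.0105,"rx":0,"ry":0,"rz":0},{"tx":0,"ty":-0.0045,"tz":0.0109,"rx":0,"ry":0,"rz":0},{"tx":0,"ty":-0.0035,"tz":0.0112,"rx":0,"ry":0,"rz":0},{"tx":0,"ty":-0.0025,"tz":0.0115,"rx":0,"ry":0,"rz":0},{"tx":0,"ty":0,"tz":0,"rx":0,"ry":0,"rz":0}]';python3 -c "
from h import *
o=env.get_obs();print(box(o['tool_pos']),o['force'],o['grip_width'])"
```

```text
time_s: 7.08
tool_pos: [0.4537, 0.1028, 0.0684]
tool_rot: [180.0, -0.1, 82.9]
force: [5.2, 4.8, -4.1]
grip_width: 0.0111
[-0.22493895 -0.0006395   0.06837341] [ 5.23517612  4.78308647 -4.13106601] 0.011115066406990653
```

```bash
python3 -m creep '[{"tx":0,"ty":-0.001,"tz":0.005,"rx":0,"ry":0,"rz":0},{"tx":0,"ty":-0.0005,"tz":0.005,"rx":0,"ry":0,"rz":0},{"tx":0,"ty":0,"tz":0.003,"rx":0,"ry":0,"rz":0},{"tx":0,"ty":0,"tz":0,"rx":0,"ry":0,"rz":0}]';python3 -c "
from h import *
o=env.get_obs();print(box(o['tool_pos']),o['force'],o['grip_width'])
t=cam('side');cv2.imwrite('pics/s3.png',cv2.resize(t['pixels'][150:310,180:380],None,fx=3,fy=3)[:,:,::-1])"
```

```text
time_s: 7.58
tool_pos: [0.4525, 0.1029, 0.0579]
tool_rot: [-180.0, 0.1, 82.9]
force: [-3.0, 2.4, 18.6]
grip_width: 0.0111
[-0.22611827 -0.00066027  0.0579066 ] [-3.01429668  2.39468927 18.60163087] 0.011079687952245799
```

View pics/s3.png

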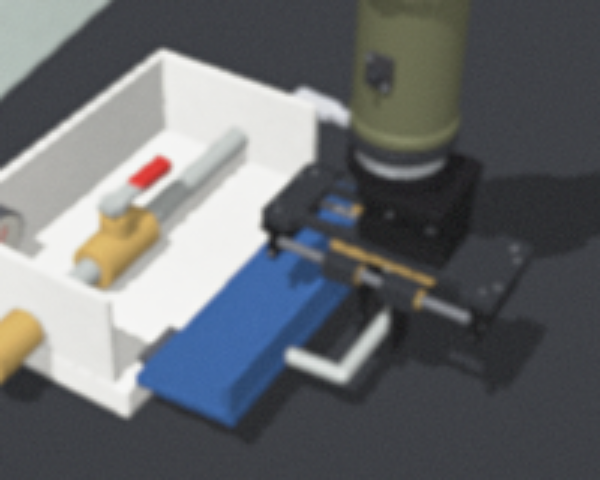

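The side crop shows the cover lying open, with the bar at (340,365) where expected, and an 18.6 N upward force at the stop. I'll relax, release and rise.

```bash
python3 -m creep '[{"tx":0,"ty":0,"tz":-0.002,"rx":0,"ry":0,"rz":0},{"tx":0,"ty":0,"tz":0,"rx":0,"ry":0,"rz":0},{"tx":0,"ty":0,"tz":0,"rx":0,"ry":0,"rz":0}]' 0.032; python3 -m creep '[{"tx":0,"ty":0,"tz":-0.01,"rx":0,"ry":0,"rz":0},{"tx":0,"ty":0,"tz":-0.02,"rx":0,"ry":0,"rz":0},{"tx":0,"ty":0,"tz":-0.03,"rx":0,"ry":0,"rz":0},{"tx":0,"ty":0,"tz":-0.03,"rx":0,"ry":0,"rz":0},{"tx":0,"ty":0,"tz":-0.03,"rx":0,"ry":0,"rz":0},{"tx":0,"ty":0,"tz":-0.015,"rx":0,"ry":0,"rz":0},{"tx":0,"ty":0,"tz":0,"rx":0,"ry":0,"rz":0}]';python3 -c "
from h import *
np.set_printoptions(precision=4,suppress=True)
o=env.get_obs();print(box(o['tool_pos']),o['force'],o['grip_width'],o['qpos'])
s=cam('side');t=cam('top')
cv2.imwrite('pics/s4.png',np.hstack([cv2.resize(s['pixels'][150:310,180:340],None,fx=2.4,fy=2.4),cv2.resize(t['pixels'][110:270,160:320],None,fx=2.4,fy=2.4)])[:,:,::-1])
for nm,lo,hi in(('red',(0,150,90),(8,255,255)),):
  for c in (s,t):
    for st,ce,b in blobs(c,lo,hi): print(st,ce)
    if c is t: print(box(plane(t,ce,.107)))
"
```

```text
time_s: 8.0
tool_pos: [0.451, 0.1017, 0.0576]
tool_rot: [-179.9, 0.1, 82.9]
force: [0.3, 0.4, 0.8]
grip_width: 0.0298
time_s: 8.88
tool_pos: [0.4528, 0.1026, 0.1944]
tool_rot: [179.9, 0.0, 82.9]
force: [-0.8, -0.5, -0.1]
grip_width: 0.0321
[-0.2258 -0.0009  0.1944] [-0.7958 -0.5012 -0.0772] 0.03207696271975197 [ 30.4807  -1.0979 -45.5077 111.2239  -0.778   69.452  -21.8626]
[224 203  12   9  56] [229.9464 207.125 ]
[236 166  15   8  85] [242.8235 169.5647]
[-0.0026 -0.0034  0.107 ]
```

View pics/s4.png

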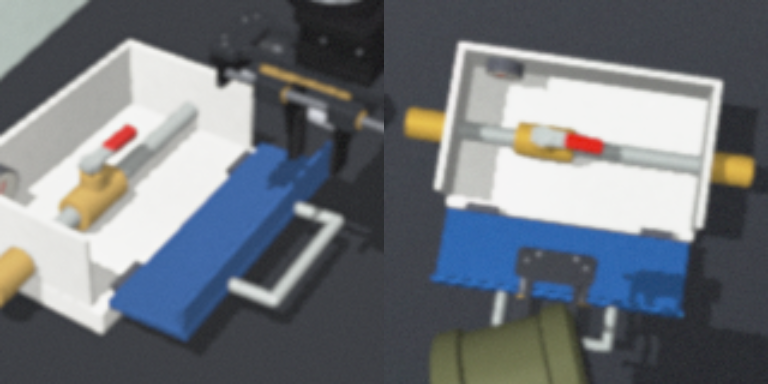

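The cover lies open in both crops, with the bar corner at side (337,218) and top (607,343). The lever is unmoved, so I'll go above its grip.

```bash
python3 -m creep '[{"tx":-0.003,"ty":0.02,"tz":0,"rx":0,"ry":0,"rz":0},{"tx":0,"ty":0.03,"tz":0,"rx":0,"ry":0,"rz":0},{"tx":0,"ty":0.04,"tz":0,"rx":0,"ry":0,"rz":0},{"tx":0,"ty":0.04,"tz":0,"rx":0,"ry":0,"rz":0},{"tx":0,"ty":0.04,"tz":0,"rx":0,"ry":0,"rz":0},{"tx":0,"ty":0.03,"tz":0,"rx":0,"ry":0,"rz":0},{"tx":0,"ty":0.0245,"tz":0,"rx":0,"ry":0,"rz":0},{"tx":0,"ty":0,"tz":0.01,"rx":0,"ry":0,"rz":0},{"tx":0,"ty":0,"tz":0.015,"rx":0,"ry":0,"rz":0},{"tx":0,"ty":0,"tz":0,"rx":0,"ry":0,"rz":0}]' 0.045;python3 -c "
from h import *
np.set_printoptions(precision=4,suppress=True)
o=env.get_obs();print(box(o['tool_pos']),o['force'],o['grip_width'],o['qpos'])
s=cam('side');t=cam('top')
p=tri(t,(252.9,252.9),s,(320.4,240.8));print('bar corner',box(p))
cv2.imwrite('pics/s5.png',cv2.resize(s['pixels'][130:290,160:340],None,fx=3,fy=3)[:,:,::-1])
"
```

```text
time_s: 10.22
tool_pos: [0.6724, 0.0718, 0.1661]
tool_rot: [-179.7, 0.1, 83.0]
force: [-0.3, -1.2, 0.8]
grip_width: 0.0448
[-0.0041 -0.0047  0.1661] [-0.309  -1.2488  0.8398] 0.04479548027390051 [ 21.0137  29.9139 -40.7769  83.4514  19.7607  74.2234 -28.4808]
bar corner [-0.2265 -0.0639  0.051 ]
```

View pics/s5.png

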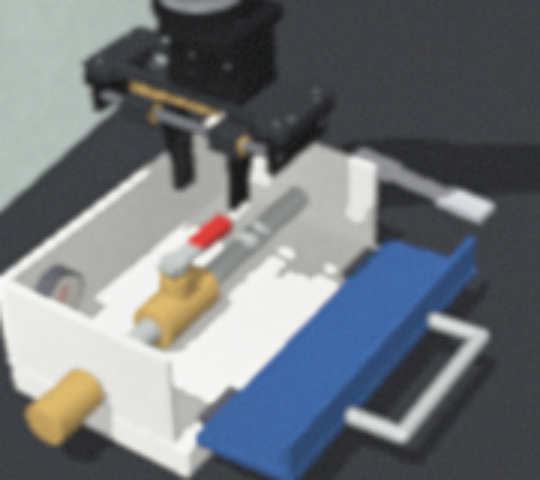

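The bar corner triangulates to 51 mm high (52 expected), so the cover is fully open. The fingers straddle the red grip at (210,232), so I'll descend and pinch.

```bash
python3 -m creep '[{"tx":0,"ty":0.002,"tz":0.015,"rx":0,"ry":0,"rz":0},{"tx":0,"ty":0,"tz":0.015,"rx":0,"ry":0,"rz":0},{"tx":0,"ty":0,"tz":0.015,"rx":0,"ry":0,"rz":0},{"tx":0,"ty":0,"tz":0.013,"rx":0,"ry":0,"rz":0},{"tx":0,"ty":0,"tz":0,"rx":0,"ry":0,"rz":0}]'; python3 -m creep '[{"tx":0,"ty":0,"tz":0,"rx":0,"ry":0,"rz":0},{"tx":0,"ty":0,"tz":0,"rx":0,"ry":0,"rz":0},{"tx":0,"ty":0,"tz":0,"rx":0,"ry":0,"rz":0},{"tx":0,"ty":0,"tz":0,"rx":0,"ry":0,"rz":0}]' 0 12;python3 -c "
from h import *
np.set_printoptions(precision=4,suppress=True)
o=env.get_obs();print(box(o['tool_pos']),o['force'],o['grip_width'],o['qpos'])
s=cam('side')
cv2.imwrite('pics/s6.png',cv2.resize(s['pixels'][130:290,160:340],None,fx=3,fy=3)[:,:,::-1])
"
```

```text
time_s: 10.95
tool_pos: [0.6757, 0.0714, 0.1088]
tool_rot: [-179.8, 0.0, 82.9]
force: [0.3, 0.5, -0.4]
grip_width: 0.045
time_s: 11.45
tool_pos: [0.6765, 0.0716, 0.1111]
tool_rot: [-180.0, 0.0, 82.9]
force: [-2.0, 0.2, 1.8]
grip_width: 0.0176
[ 0.     -0.0044  0.1111] [-1.9786  0.1933  1.814 ] 0.017615626285981605 [ 20.3353  32.7782 -39.6107  86.1319  21.7246  68.9551 -29.7527]
```

View pics/s6.png

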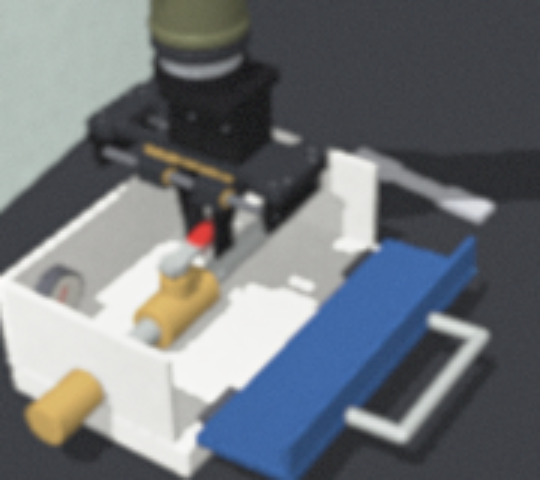

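The lever is pinched (17.6 mm wide). I'll turn it 40 degrees first, then check.

```bash
python3 -m creep '[{"tx":0.0007,"ty":-0.0085,"tz":0,"rx":0,"ry":0,"rz":10},{"tx":0.0007,"ty":-0.0085,"tz":0,"rx":0,"ry":0,"rz":10},{"tx":0.0007,"ty":-0.0085,"tz":0,"rx":0,"ry":0,"rz":10},{"tx":0.0007,"ty":-0.0085,"tz":0,"rx":0,"ry":0,"rz":10},{"tx":0,"ty":0,"tz":0,"rx":0,"ry":0,"rz":0}]';python3 -c "
from h import *
np.set_printoptions(precision=4,suppress=True)
o=env.get_obs();b=box(o['tool_pos']);print(b,np.hypot(b[0],b[1]-.0445),o['force'],o['wrist_torque'],o['grip_width'],o['qpos'])"
```

```text
time_s: 12.12
tool_pos: [0.6472, 0.0867, 0.111]
tool_rot: [179.9, -0.0, 43.0]
force: [0.6, -0.2, 0.9]
grip_width: 0.0178
[-0.0309  0.007   0.111 ] 0.048581224666041714 [ 0.6241 -0.1813  0.937 ] [ 0.0409 -0.1133 -0.1022] 0.017780035799459318 [ 15.3675  27.7536 -33.0751  90.7483  16.1851  66.2468 -68.2248]
```

```bash
python3 -m creep '[{"tx":0.0007,"ty":-0.0085,"tz":0,"rx":0,"ry":0,"rz":10},{"tx":0.0007,"ty":-0.0085,"tz":0,"rx":0,"ry":0,"rz":10},{"tx":0.0007,"ty":-0.0085,"tz":0,"rx":0,"ry":0,"rz":10},{"tx":0.0007,"ty":-0.0085,"tz":0,"rx":0,"ry":0,"rz":10},{"tx":0.0006,"ty":-0.0075,"tz":0,"rx":0,"ry":0,"rz":9},{"tx":0,"ty":-0.003,"tz":0,"rx":0,"ry":0,"rz":3},{"tx":0,"ty":0,"tz":0,"rx":0,"ry":0,"rz":0}]';python3 -c "
from h import *
np.set_printoptions(precision=4,suppress=True)
o=env.get_obs();b=box(o['tool_pos']);print(b,np.hypot(b[0],b[1]-.0445),o['tool_rot'],o['force'],o['wrist_torque'],o['grip_width'],o['qpos'])"
```

```text
time_s: 13.0
tool_pos: [0.6348, 0.1261, 0.1109]
tool_rot: [179.9, -0.1, -8.9]
force: [0.4, -3.7, 2.9]
grip_width: 0.0182
[-0.048   0.0446  0.1109] 0.047959904106105185 [179.8519  -0.0537  -8.939 ] [ 0.3632 -3.6548  2.9038] [-0.9005  0.1126  0.2192] 0.018191356159694645 [   5.5583   25.4839  -24.5934   91.8133   11.5477   65.2204 -120.7271]
```

```bash
python3 -m creep '[{"tx":0,"ty":-0.003,"tz":0,"rx":0,"ry":0,"rz":0},{"tx":0,"ty":-0.002,"tz":0,"rx":0,"ry":0,"rz":0},{"tx":0,"ty":0,"tz":0,"rx":0,"ry":0,"rz":0}]';python3 -c "
from h import *
np.set_printoptions(precision=4,suppress=True)
o=env.get_obs();b=box(o['tool_pos']);print(b,o['tool_rot'],o['force'],o['wrist_torque'],o['grip_width'])"
```

```text
time_s: 13.38
tool_pos: [0.6349, 0.1263, 0.1107]
tool_rot: [179.5, 0.1, -9.2]
force: [-4.0, -12.3, 6.8]
grip_width: 0.0182
[-0.0479  0.0448  0.1107] [179.5001   0.0597  -9.1608] [ -4.0046 -12.2952   6.7674] [-2.4841  0.8395  0.2147] 0.01822208936233436
```

The position no longer changes and the force has risen to 12 N, so the lever is on its stop. I'll relax, release and rise.

```bash
python3 -m creep '[{"tx":0,"ty":0.004,"tz":0,"rx":0,"ry":0,"rz":0},{"tx":0,"ty":0,"tz":0,"rx":0,"ry":0,"rz":0},{"tx":0,"ty":0,"tz":0,"rx":0,"ry":0,"rz":0},{"tx":0,"ty":0,"tz":0,"rx":0,"ry":0,"rz":0}]' 0.045; python3 -m creep '[{"tx":0,"ty":0,"tz":-0.01,"rx":0,"ry":0,"rz":0},{"tx":0,"ty":0,"tz":-0.02,"rx":0,"ry":0,"rz":0},{"tx":0,"ty":0,"tz":-0.03,"rx":0,"ry":0,"rz":0},{"tx":0,"ty":0,"tz":-0.03,"rx":0,"ry":0,"rz":0},{"tx":0,"ty":0,"tz":0,"rx":0,"ry":0,"rz":0}]';python3 -c "
from h import *
np.set_printoptions(precision=4,suppress=True)
o=env.get_obs();b=box(o['tool_pos']);print(b,o['tool_rot'],o['force'],o['grip_width'])
s=cam('side');t=cam('top')
cv2.imwrite('pics/s7.png',np.hstack([cv2.resize(s['pixels'][150:310,180:340],None,fx=2.4,fy=2.4),cv2.resize(t['pixels'][110:270,160:320],None,fx=2.4,fy=2.4)])[:,:,::-1])"
```

```text
time_s: 13.88
tool_pos: [0.6341, 0.13, 0.1105]
tool_rot: [-180.0, 0.0, -9.0]
force: [-0.5, -0.5, -0.1]
grip_width: 0.0435
time_s: 14.5
tool_pos: [0.6364, 0.1299, 0.2055]
tool_rot: [-179.9, -0.4, -9.1]
force: [-0.3, -0.2, -0.3]
grip_width: 0.0452
[-0.0469  0.0485  0.2055] [-179.8551   -0.4208   -9.0928] [-0.3301 -0.1715 -0.3481] 0.045216066607316564
```

View pics/s7.png

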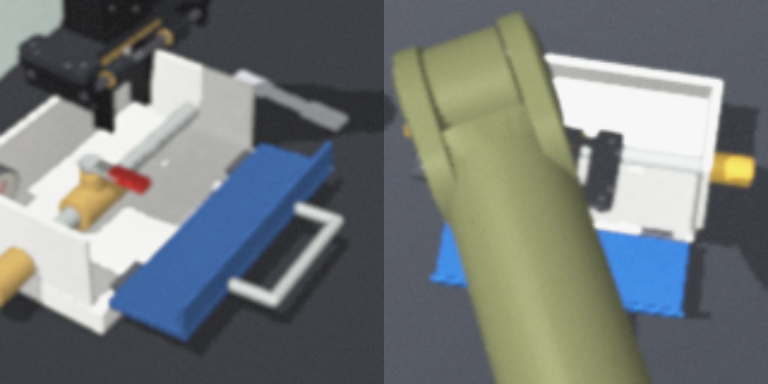

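The side view shows the red lever pointing at the cover (hub (92,163), grip (130,180)). I'll turn back and go above the bar.

```bash
python3 -m creep '[{"tx":0,"ty":0,"tz":0,"rx":0,"ry":0,"rz":-10.2},{"tx":0,"ty":0,"tz":0,"rx":0,"ry":0,"rz":-10.2},{"tx":0,"ty":0,"tz":0,"rx":0,"ry":0,"rz":-10.2},{"tx":0,"ty":0,"tz":0,"rx":0,"ry":0,"rz":-10.2},{"tx":0,"ty":0,"tz":0,"rx":0,"ry":0,"rz":-10.2},{"tx":0,"ty":0,"tz":0,"rx":0,"ry":0,"rz":-10.2},{"tx":0,"ty":0,"tz":0,"rx":0,"ry":0,"rz":-10.2},{"tx":0,"ty":0,"tz":0,"rx":0,"ry":0,"rz":-10.2},{"tx":0,"ty":0,"tz":0,"rx":0,"ry":0,"rz":-10.2},{"tx":-0.009,"ty":-0.02,"tz":0,"rx":0,"ry":0,"rz":0},{"tx":-0.01,"ty":-0.03,"tz":0,"rx":0,"ry":0,"rz":0},{"tx":-0.01,"ty":-0.04,"tz":0,"rx":0,"ry":0,"rz":0},{"tx":-0.01,"ty":-0.04,"tz":0,"rx":0,"ry":0,"rz":0},{"tx":-0.01,"ty":-0.03,"tz":0,"rx":0,"ry":0,"rz":0},{"tx":0,"ty":-0.019,"tz":0,"rx":0,"ry":0,"rz":0},{"tx":0,"ty":0,"tz":0,"rx":0,"ry":0,"rz":0}]' 0.032;python3 -c "
from h import *
np.set_printoptions(precision=4,suppress=True)
o=env.get_obs();b=box(o['tool_pos']);print(b,o['tool_rot'],o['force'],o['grip_width'],o['qpos'])
s=cam('side');t=cam('top')
for c in (s,t):
  for st,ce,b in blobs(c,(0,150,60),(8,255,255)): print(ce,box(plane(c,ce,.104)))
cv2.imwrite('pics/s8.png',np.hstack([cv2.resize(s['pixels'][150:310,180:340],None,fx=2.4,fy=2.4),cv2.resize(t['pixels'][110:270,160:320],None,fx=2.4,fy=2.4)])[:,:,::-1])"
```

```text
time_s: 16.6
tool_pos: [0.4492, 0.1028, 0.2]
tool_rot: [-180.0, 0.1, 82.7]
force: [0.2, -0.1, 0.2]
grip_width: 0.0321
[-0.2293 -0.0011  0.2   ] [-179.966     0.1075   82.7091] [ 0.1719 -0.0588  0.1698] 0.03206827785967594 [ 28.6258  -1.8726 -43.545  111.1344  -1.278   70.2997 -21.7624]
[233.413  224.2174] [-0.0536  0.0493  0.104 ]
[223.0952 182.9524] [-0.0459  0.0443  0.104 ]
```

View pics/s8.png

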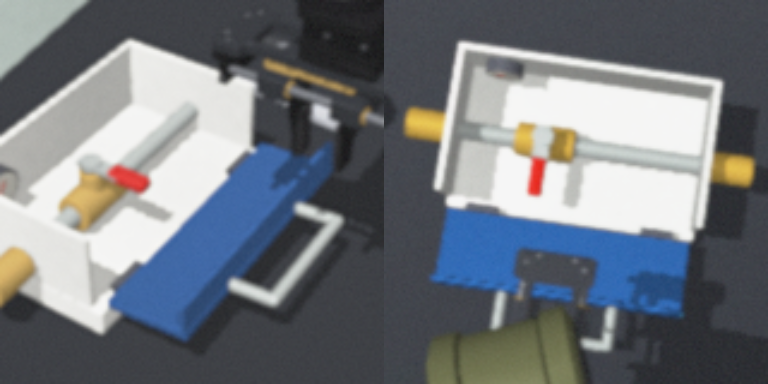

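Top view: the red grip sits at box (-46, 44) mm, straight in front of the pivot, so the lever is at 90 degrees. I'll descend onto the bar.

```bash
python3 -m creep '[{"tx":0,"ty":0.003,"tz":0.02,"rx":0,"ry":0,"rz":0},{"tx":0,"ty":0,"tz":0.03,"rx":0,"ry":0,"rz":0},{"tx":0,"ty":0,"tz":0.03,"rx":0,"ry":0,"rz":0},{"tx":0,"ty":0,"tz":0.02,"rx":0,"ry":0,"rz":0},{"tx":0,"ty":0,"tz":0.015,"rx":0,"ry":0,"rz":0},{"tx":0,"ty":0,"tz":0.015,"rx":0,"ry":0,"rz":0},{"tx":0,"ty":0,"tz":0.011,"rx":0,"ry":0,"rz":0},{"tx":0,"ty":0,"tz":0,"rx":0,"ry":0,"rz":0}]';  python3 -m creep '[{"tx":0,"ty":0,"tz":0,"rx":0,"ry":0,"rz":0},{"tx":0,"ty":0,"tz":0,"rx":0,"ry":0,"rz":0},{"tx":0,"ty":0,"tz":0,"rx":0,"ry":0,"rz":0},{"tx":0,"ty":0,"tz":0,"rx":0,"ry":0,"rz":0}]' 0 25;python3 -c "
from h import *
np.set_printoptions(precision=4,suppress=True)
o=env.get_obs();print(box(o['tool_pos']),o['force'],o['grip_width'])"
```

```text
time_s: 17.7
tool_pos: [0.4531, 0.1028, 0.059]
tool_rot: [-179.9, 0.0, 82.7]
force: [0.8, 0.7, 0.0]
grip_width: 0.0319
time_s: 18.2
tool_pos: [0.4525, 0.1029, 0.0599]
tool_rot: [-179.9, 0.1, 82.7]
force: [-4.8, 0.6, 4.5]
grip_width: 0.011
[-0.2261 -0.0006  0.0599] [-4.8256  0.6422  4.5465] 0.011017363598950497
```

Gripped. I'll raise it along the arc in reverse.

```bash
python3 -m creep '[{"tx":0,"ty":0.0015,"tz":-0.0117,"rx":0,"ry":0,"rz":0},{"tx":0,"ty":0.0025,"tz":-0.0115,"rx":0,"ry":0,"rz":0},{"tx":0,"ty":0.0035,"tz":-0.0112,"rx":0,"ry":0,"rz":0},{"tx":0,"ty":0.0045,"tz":-0.0109,"rx":0,"ry":0,"rz":0},{"tx":0,"ty":0.0054,"tz":-0.0105,"rx":0,"ry":0,"rz":0},{"tx":0,"ty":0.0063,"tz":-0.0099,"rx":0,"ry":0,"rz":0},{"tx":0,"ty":0.0072,"tz":-0.0093,"rx":0,"ry":0,"rz":0},{"tx":0,"ty":0.008,"tz":-0.0087,"rx":0,"ry":0,"rz":0},{"tx":0,"ty":0,"tz":0,"rx":0,"ry":0,"rz":0}]';python3 -c "
from h import *
np.set_printoptions(precision=4,suppress=True)
o=env.get_obs();b=box(o['tool_pos']);print(b,o['force'],o['grip_width'],np.degrees(np.arctan2(-.092-b[0],b[2]-.046)),np.hypot(-.092-b[0],b[2]-.046))"
```

```text
time_s: 19.32
tool_pos: [0.4896, 0.0982, 0.145]
tool_rot: [-179.6, 0.1, 82.7]
force: [-13.5, 0.7, 12.7]
grip_width: 0.0113
[-0.1887 -0.0008  0.145 ] [-13.4825   0.7015  12.6885] 0.011269620071115961 44.338138423266166 0.13837890080387136
```

```bash
python3 -m creep '[{"tx":0,"ty":-0.0015,"tz":-0.0015,"rx":0,"ry":0,"rz":0},{"tx":0,"ty":0.0087,"tz":-0.008,"rx":0,"ry":0,"rz":0},{"tx":0,"ty":0.0093,"tz":-0.0072,"rx":0,"ry":0,"rz":0},{"tx":0,"ty":0.0099,"tz":-0.0063,"rx":0,"ry":0,"rz":0},{"tx":0,"ty":0.0105,"tz":-0.0054,"rx":0,"ry":0,"rz":0},{"tx":0,"ty":0,"tz":0,"rx":0,"ry":0,"rz":0}]';python3 -c "
from h import *
np.set_printoptions(precision=4,suppress=True)
o=env.get_obs();b=box(o['tool_pos']);print(b,o['force'],o['grip_width'],np.degrees(np.arctan2(-.092-b[0],b[2]-.046)),np.hypot(-.092-b[0],b[2]-.046))"
```

```text
time_s: 20.08
tool_pos: [0.5301, 0.0929, 0.1747]
tool_rot: [179.9, 0.0, 82.7]
force: [-6.3, -0.6, 8.8]
grip_width: 0.0107
[-0.1479 -0.0011  0.1747] [-6.251  -0.6488  8.7921] 0.010718368982931603 23.47341347682047 0.14027695942040425
```

```bash
python3 -m creep '[{"tx":0,"ty":0.0109,"tz":-0.0045,"rx":0,"ry":0,"rz":0},{"tx":0,"ty":0.0112,"tz":-0.0035,"rx":0,"ry":0,"rz":0},{"tx":0,"ty":0.0115,"tz":-0.0025,"rx":0,"ry":0,"rz":0},{"tx":0,"ty":0.0117,"tz":-0.0015,"rx":0,"ry":0,"rz":0},{"tx":0,"ty":0.008,"tz":-0.0005,"rx":0,"ry":0,"rz":0},{"tx":0,"ty":0,"tz":0,"rx":0,"ry":0,"rz":0}]';python3 -c "
from h import *
np.set_printoptions(precision=4,suppress=True)
o=env.get_obs();b=box(o['tool_pos']);print(b,o['force'],o['grip_width'])"
```

```text
time_s: 20.82
tool_pos: [0.5838, 0.0858, 0.1855]
tool_rot: [179.8, -0.0, 82.7]
force: [-0.2, -1.0, 4.0]
grip_width: 0.0112
[-0.0937 -0.0016  0.1855] [-0.2178 -1.0453  3.9925] 0.011192445445140533
```

```bash
python3 -m creep '[{"tx":0,"ty":0.003,"tz":0,"rx":0,"ry":0,"rz":0},{"tx":0,"ty":0.002,"tz":0,"rx":0,"ry":0,"rz":0},{"tx":0,"ty":0,"tz":0,"rx":0,"ry":0,"rz":0}]';python3 -c "
from h import *
np.set_printoptions(precision=4,suppress=True)
o=env.get_obs();b=box(o['tool_pos']);print(b,o['force'],o['grip_width'])"
```

```text
time_s: 21.2
tool_pos: [0.5859, 0.0855, 0.1853]
tool_rot: [-179.9, 0.1, 82.7]
force: [-7.6, -0.9, 8.7]
grip_width: 0.011
[-0.0916 -0.0017  0.1853] [-7.5706 -0.9085  8.7323] 0.011011165835226079
```

```bash
python3 -m creep '[{"tx":0,"ty":0.003,"tz":0,"rx":0,"ry":0,"rz":0},{"tx":0,"ty":0,"tz":0,"rx":0,"ry":0,"rz":0},{"tx":0,"ty":0,"tz":0,"rx":0,"ry":0,"rz":0}]';python3 -c "
from h import *
np.set_printoptions(precision=4,suppress=True)
o=env.get_obs();b=box(o['tool_pos']);print(b,o['force'],o['grip_width'])"
```

```text
time_s: 21.58
tool_pos: [0.586, 0.0855, 0.1853]
tool_rot: [-179.6, 0.2, 82.7]
force: [-15.4, -2.1, 14.8]
grip_width: 0.0111
[-0.0914 -0.0016  0.1853] [-15.4486  -2.1012  14.7883] 0.011058408406193746
```

It is on the shut stop: no further motion, and 15 N pressing. I'll ease off while still pressing lightly, release and rise.

```bash
python3 -m creep '[{"tx":0,"ty":-0.003,"tz":0,"rx":0,"ry":0,"rz":0},{"tx":0,"ty":0,"tz":0,"rx":0,"ry":0,"rz":0}]'; python3 -m creep '[{"tx":0,"ty":0,"tz":0,"rx":0,"ry":0,"rz":0},{"tx":0,"ty":0,"tz":0,"rx":0,"ry":0,"rz":0},{"tx":0,"ty":0,"tz":0,"rx":0,"ry":0,"rz":0},{"tx":0,"ty":0,"tz":0,"rx":0,"ry":0,"rz":0}]' 0.045; python3 -m creep '[{"tx":0,"ty":-0.003,"tz":-0.01,"rx":0,"ry":0,"rz":0},{"tx":0,"ty":0,"tz":-0.02,"rx":0,"ry":0,"rz":0},{"tx":0,"ty":0,"tz":-0.03,"rx":0,"ry":0,"rz":0},{"tx":0,"ty":0,"tz":-0.03,"rx":0,"ry":0,"rz":0},{"tx":0,"ty":-0.02,"tz":0,"rx":0,"ry":0,"rz":0},{"tx":0,"ty":-0.03,"tz":0,"rx":0,"ry":0,"rz":0},{"tx":0,"ty":-0.03,"tz":0,"rx":0,"ry":0,"rz":0},{"tx":0,"ty":-0.03,"tz":0,"rx":0,"ry":0,"rz":0},{"tx":0,"ty":0,"tz":0,"rx":0,"ry":0,"rz":0}]';python3 -c "
from h import *
o=env.get_obs();print(box(o['tool_pos']),o['force'],o['grip_width'])
s=cam('side');t=cam('top')
cv2.imwrite('pics/s9.png',np.hstack([cv2.resize(s['pixels'][150:310,180:340],None,fx=2.4,fy=2.4),cv2.resize(t['pixels'][110:270,160:320],None,fx=2.4,fy=2.4)])[:,:,::-1])
cv2.imwrite('pics/t9.png',t['pixels'][:,:,::-1])"
```

```text
time_s: 21.82
tool_pos: [0.5859, 0.0855, 0.1854]
tool_rot: [-180.0, 0.1, 82.7]
force: [-6.9, -1.1, 9.4]
grip_width: 0.0109
time_s: 22.32
tool_pos: [0.5867, 0.0856, 0.1841]
tool_rot: [180.0, -0.0, 82.7]
force: [0.0, -0.5, -0.1]
grip_width: 0.0412
time_s: 23.45
tool_pos: [0.4735, 0.101, 0.2761]
tool_rot: [179.8, 0.1, 82.8]
force: [0.8, 0.2, 0.2]
grip_width: 0.0453
[-2.05019422e-01  1.12042732e-05  2.76111994e-01] [0.75126599 0.15095002 0.19357706] 0.0453055959951766
```

View pics/s9.png

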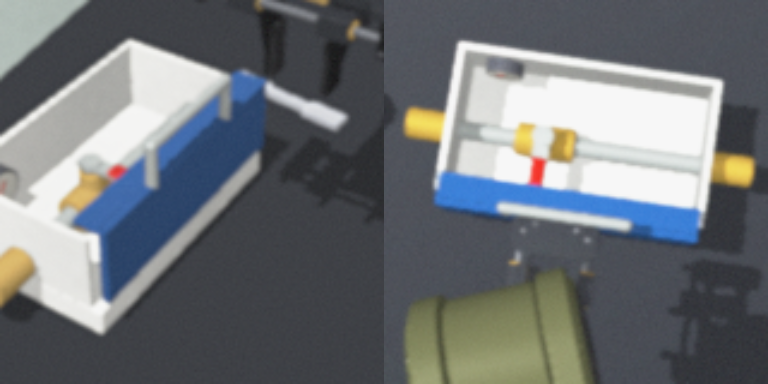

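View pics/t9.png

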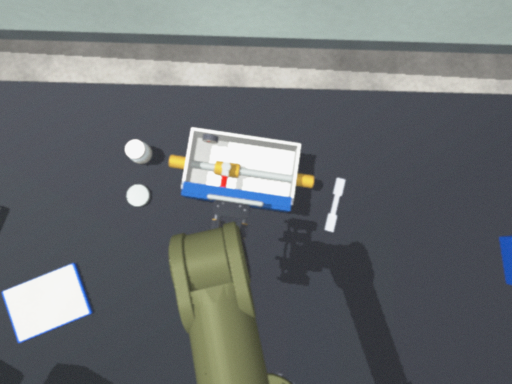

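The cover looks shut in both crops, with the bar at top crop (498,208) to (630,226). The jar, test block and specimen are at their first pixels. Next is a numeric check.

```bash
python3 -c "
from h import *
np.set_printoptions(precision=4,suppress=True)
s=cam('side');t=cam('top')
T=lambda u:(160+(u[0]-384)/2.4,110+u[1]/2.4);S=lambda u:(180+u[0]/2.4,150+u[1]/2.4)
for u in((498,208),(630,226)):print(box(plane(t,T(u),.175)))
# the box's side-wall front corners and expected bar midline if shut
for a in (0,.05,.1):
  X=O-(.092+.135*np.sin(a))*ex+np.array([0,0,.04+.135*np.cos(a)]); u,v=proj(t,X),proj(s,X);print(a,(u-[160,110])*2.4+[384,0],(v-[180,150])*2.4)
cv2.imwrite('pics/sz.png',cv2.resize(s['pixels'][165:285,200:300],None,fx=5,fy=5,interpolation=cv2.INTER_CUBIC)[:,:,::-1])
for st,ce,b in blobs(t,(0,150,60),(8,255,255),8): print(ce,box(plane(t,ce,.104)))
"
```

```text
[-0.0933  0.0717  0.175 ]
[-0.0929 -0.0673  0.175 ]
0 [566.2839 216.2825] [188.3029 107.1188]
0.05 [565.3616 222.6833] [194.2497 109.4948]
0.1 [564.4525 229.0956] [200.2139 112.1658]
[223.5  180.55] [-0.0393  0.0442  0.104 ]
```

View pics/sz.png

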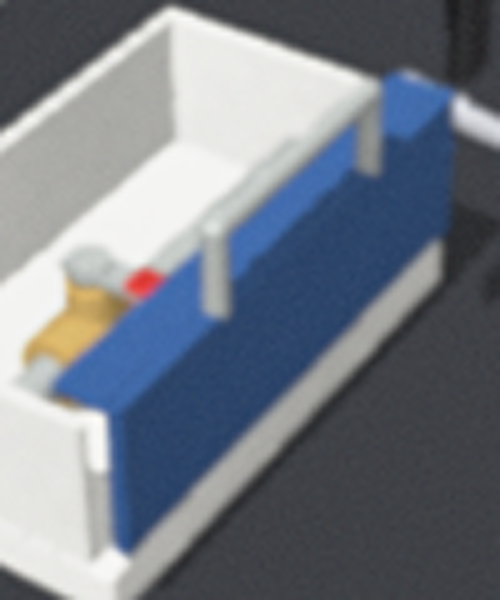

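The bar is at box x = -93 mm (-92 when shut), and its midpoint at (564,217) matches the 0 rad projection of (566,216). The lever's line still passes through the pivot's y (44 mm), so I'm handing in.

```bash
python3 -c "
from cell import env
print(env.sign_off(), env.get_obs()['time_s'])"
```

```text
the job is handed in; nothing more can be done
the job is handed in; nothing more can be done
```

The job is handed in; the arm's work took about 24 s of the 64 s allowed. I pulled the cover down to its stop, turned the lever a quarter turn clockwise to its stop, then pushed the cover back up until it was shut.

- **Cover open:** I met about 19 N at the stop, and the bar then measured 51 mm high (52 expected).
- **Lever off:** I met about 12 N at the stop with no further motion. Its grip was at box (-46, 44) mm, straight in front of the pivot, before the cover went up. The lip now hides part of it, but what shows still lines up.
- **Cover shut:** I met about 15 N at the stop, and the bar now measures at box x = -93 mm (-92 expected). That puts the cover within about 0.01 rad of shut.
- **Beside the box:** the jar, test block and specimen look unmoved in the top view, which I compared by eye. The gripper is clear of everything.

- **First reading:** the cover was not fully shut at the start; it measured about 15 degrees open.
- **Grip slip:** the bar slid about 5 mm in the pads while I closed the cover, with up to 19 N of side force. I corrected the path, and the cover still reached its stop.

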